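# Bin the crushed coffee capsule with the pedal bin

## Task

One of the coffee capsules on the chopping board has been crushed flat and would jam the machine. Press the pedal of the small table-top bin right down to its stop with the gripper, so that the lid swings over and stays open by itself, then let the pedal come back up, pick out the crushed capsule and drop it into the bin. Leave the lid standing open, leave the good capsules standing on the board where they are, and do not knock the mug.

Things in the scene. Friction and masses are not known exactly. Their poses are not given: they have to be found in the camera images.
- bin: round steel table-top pedal bin, black foot, 172 mm across, rim 190 mm up, 210 mm tall with the lid shut; fixed; walls 3 mm, inner floor 44 mm up. Origin: centre of its underside; -x points out through the pedal, +x to the lid's hinge (112 mm out, 196 mm up). The wall rises straight up behind the pedal: a gripper pointing straight down does not fit over it and must lean back, away from the bin
- bin_mouth (a point): centre of the bin's mouth, level with its rim (opening 166 mm across); axes as the bin's. The open lid leans back beyond the hinge, about 18 degrees past upright, and reaches about 390 mm above the worktop
- pedal_pad (a point): centre of the top face of the pedal's steel pad, on the bin's -x side; moves with the pedal. The pad is 60 mm wide (y) and 40 mm deep (20 mm to either side of this point); its inner edge is 2 mm from the bin's wall. Pedal up: 108 mm from the bin's axis, 36 mm above the worktop; at the stop this point is 15.5 mm lower
- pedal (a joint): angle of the sprung pedal lever, rad: 0 = up, 0.20 = down at its stop. Its pivot lies across the bin, 78 mm behind the pad's centre and 24 mm above the worktop. It takes about 12 N to start, less further down, and springs up when let go
- lid (a joint): angle of the lid, rad: 0 = shut, 1.57 = upright, 1.885 = back against its stop. The pedal's rod pushes it up; past upright, near the end of the pedal's travel, it falls back to its stop and stays open; otherwise it falls shut again with the pedal
- board: wooden chopping board 200 x 300 x 22 mm lying flat, fixed; origin at the centre of its underside, x along the 200 mm side, y along the 300 mm side, top face at z = 22 mm; the five capsules stand on it at least 80 mm apart, centre to centre
- crushed_capsule: the crushed coffee capsule, rim down on the board: bare aluminium like the others with the same rim (50 mm across, 2 mm thick), but squashed to 20.5 mm tall, body about 45 mm across with a buckled side and a sunken top; loose, 18 g, origin at the centre of its underside, z up
- capsule_a: intact coffee capsule standing rim down on the board: bare aluminium, rim 50 mm across and 2 mm thick, body tapering from 45 mm just above the rim to 38 mm, 42 mm tall with a domed top; loose, 18 g, origin at the centre of its underside, z up
- capsule_b: intact coffee capsule standing rim down on the board: bare aluminium, rim 50 mm across and 2 mm thick, body tapering from 45 mm just above the rim to 38 mm, 42 mm tall with a domed top; loose, 18 g, origin at the centre of its underside, z up
- capsule_c: intact coffee capsule standing rim down on the board: bare aluminium, rim 50 mm across and 2 mm thick, body tapering from 45 mm just above the rim to 38 mm, 42 mm tall with a domed top; loose, 18 g, origin at the centre of its underside, z up
- capsule_d: intact coffee capsule standing rim down on the board: bare aluminium, rim 50 mm across and 2 mm thick, body tapering from 45 mm just above the rim to 38 mm, 42 mm tall with a domed top; loose, 18 g, origin at the centre of its underside, z up
- mug: cream ceramic mug, 98 mm tall, body about 83 mm across, standing loose behind the board; a bystander, origin at its underside
Mind the look-alikes: they are no part of the job. Leave any purple or yellow look-alike of the capsule_c alone.

How it is judged:
On the way, in this order (a step that is already met when the one before it is completed fails the run):
1. the fingers hold the pedal down at its stop (value of joint pedal above 0.185 rad and contact force between the fingers and pedal above 0.5 N), for 0.1 s.
2. the pedal is let back up and the lid stays open (value of joint pedal below 0.04 rad and value of joint lid above 1.65 rad), for 0.2 s.
3. the crushed capsule is inside the bin (horizontal distance between crushed_capsule and bin below 0.085 m and height (world z) of crushed_capsule below 0.15 m), for 0.2 s.
At the end, for the whole second after the job is handed in: The crushed capsule lies at rest inside the bin (within 85 mm of its axis, below 150 mm height), the lid stands open by itself (past 1.65 rad), the pedal is up (under 0.04 rad), and the four good capsules stand upright (within 0.2 rad) on the board, each within 30 mm of where it was (all of step 2 and all of step 3 and linear speed of crushed_capsule below 0.03 m/s and distance of each of capsule_a, capsule_b, capsule_c, capsule_d from where it was at the start of the episode below 0.03 m and angle between each of capsule_a, capsule_b, capsule_c, capsule_d's own z axis and vertical below 0.2 rad); the robot touches nothing.
It fails at once if the mug is knocked over or pushed more than 50 mm (angle between mug's own z axis and vertical above 0.5 rad or distance of mug from where it was at the start of the episode above 0.05 m).
It also fails if it takes over 58 s, if anything falls off the work surface, if the arm or the gripper's body presses on something with over 40 N, if the wrist force passes 120 N, or if a joint passes its speed limit or range.

## Robot

A 7-joint arm with a two-finger parallel gripper is mounted at the origin on a cart in front of the work surface, level with it; the furniture and walls round the work are solid. World frame = base frame: x ahead of the robot, y to its left, z up, the work surface at z = 0. Lengths are in m, angles in rad, forces in N, time in s.
With the tool pointing down it reaches from about 0.4 to 0.875 m from the base axis. Payload 6.5 kg.
Tool frame: the origin (TCP) lies at the very end of the fingers, on their centre line; the grasp point (between the pads) lies 19 mm behind it; z points along the fingers, y is the line along which they close (so a half turn about z gives the same grasp; the last joint's range is limited). The gripper opens to 85 mm and grips with 20 to 120 N. Pads are 22 mm wide; open, the fingers measure 114 mm over their backs; the gripper's body (76 mm by 85 mm) begins 54 mm behind the grasp point. The pads swing forward as they close: fully open they stand 13 mm farther back than shut.
Start: joints at [1.212, 0.536, -0.004, 1.538, 0.003, 1.067, -0.071], TCP at [0.188, -0.622, 0.231] pointing down, gripper open.
Joint ranges: [-2.7, 2.7], [-0.37, 2.16], [-1.27, 1.26], [0.24, 2.4], [-1.31, 4.45], [0.19, 1.91], [-2.76, 2.76]. Speed limits (rad/s): [2.39, 2.39, 3.14, 3.14, 3.14, 3.14, 3.14].

## Interface

Orientations are given as [roll, pitch, yaw] about the fixed x, y, z axes, in that order (R = Rz(yaw) Ry(pitch) Rx(roll)).
In Python, from cell import env, state, imaging gives the robot as it stands. The module is installed in compiled form; this text tells all that it offers. Calls block until the motion is done:
- env.movep(position, orientation): joint-space move of the TCP to a pose.
- env.move_straight(position, rot=None, vel=0.15, until_force=None): straight line of the TCP; rot=None keeps the orientation; vel is the mean speed in m/s. With until_force (N) it stops when the force on the tool has changed by that much, and returns True; else False.
- env.set_joints(angles): joint-space move.
- env.let_go() and env.gripper_close(newtons=None): open the fingers fully, or close them until they stop; newtons is the grip in N (None keeps the last).
- env.sleep(seconds).
- env.ik(position, orientation): joint angles nearest the present ones, or None.
- state(): the state.
- imaging.capture(name): name is "scene" or "side" or "wrist"; returns the picture (400x640x3 uint8, red, green, blue); there is no depth.
- imaging.calibration(name): a dict with "intrinsics" (3x3 intrinsics, pixels), "cam_to_world" (4x4, takes a point from camera to world coordinates). Camera axes: x right, y up, looking along -z (the intrinsics and any distortion apply to the point x, -y, -z); pixel columns grow to the right and rows downward; lengths in m; the calibration is good to about 2 mm. A picture is of the moment at which its call begins: read the wrist's pose just before it. calibration takes no time and is no camera call; for the wrist camera it gives the pose at the moment of the call.
A pose or a line that the arm cannot do raises env.IKError and nothing moves.
- env.finish_job(): hands the job in; it is judged then, once.
The state is a dict: "clock": time; "qpos": joint angles; "dq": joint speeds; "tau": joint torques, N m; "tool_pos": TCP position; "tool_rot": TCP orientation; "force": force on the tool from outside, world axes, zero at the start; "wrist_torque": the same for the moment, N m; "grip_width": finger opening in m; "grasp_force": force on a finger pad.
Only numpy, scipy, OpenCV 4.12 (cv2) and the standard library are available. Lean on these libraries where they do the work, as an engineer would, in place of code of your own. Each camera call takes 0.05 s, during which the arm holds its last target. There are 200 camera calls.

## Working session

There is one attempt and no reset: what is moved stays moved. The work goes in short steps, each a Python script; the robot and the scene stay as the last script left them, time stands still between calls to the robot, and variables do not carry over. Pictures are saved under pics/ and viewed, at most 10 in all, crops included, and the job is handed in when it is done.

```bash
mkdir -p pics
python3 - <<'E'
from cell import env,state,imaging
import cv2,numpy as np
for n in("scene","side"):
    cv2.imwrite(f"pics/{n}0.png",imaging.capture(n)[:,:,::-1])
    c=imaging.calibration(n);print(n,{k:np.round(v,4).tolist() if not isinstance(v,str) else v for k,v in c.items()})
print(state()["clock"])
E
```

```text
scene {'intrinsics': [[501.8678, 0.0, 321.2639], [0.0, 501.8678, 196.5369], [0.0, 0.0, 1.0]], 'cam_to_world': [[0.5516, 0.5349, -0.6401, -0.4882], [-0.8339, 0.3373, -0.4367, -0.7664], [-0.0177, 0.7747, 0.6321, 1.1377], [0.0, 0.0, 0.0, 1.0]]}
side {'intrinsics': [[486.6939, 0.0, 323.7943], [0.0, 486.6939, 198.9416], [0.0, 0.0, 1.0]], 'cam_to_world': [[0.9092, 0.3249, -0.2604, 0.0865], [-0.416, 0.7339, -0.537, -0.9534], [0.0166, 0.5966, 0.8024, 1.4559], [0.0, 0.0, 0.0, 1.0]]}
0.1
```

View pics/scene0.png

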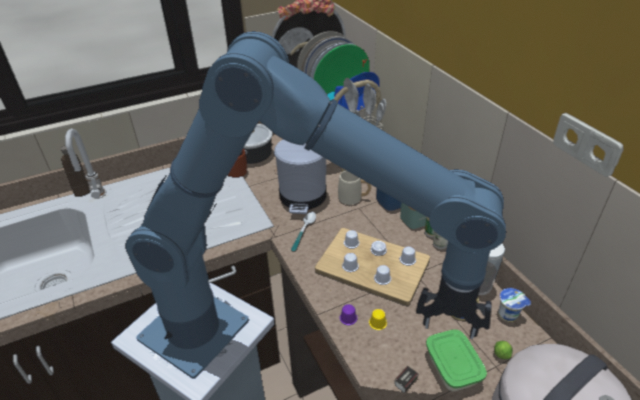

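View pics/side0.png

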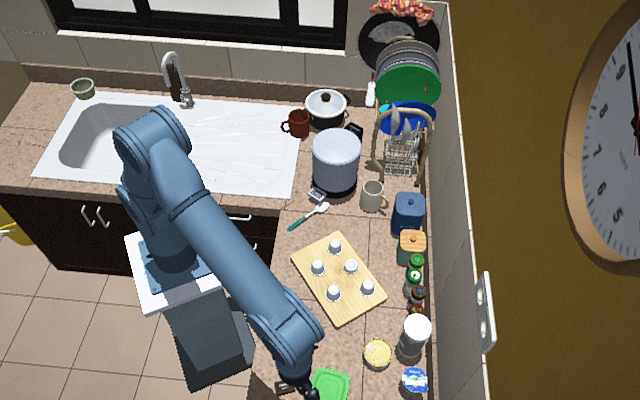

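The pictures show the bin (scene ~302,175; side ~336,165) with its pedal at scene (299,210) / side (317,195). The mug is at side (373,196). Five capsules stand on the board, at scene (351,239), (378,247), (408,255), (350,261) and (382,273). The purple and yellow look-alikes stand off the board. The middle capsule, at scene (378,247), looks lowest, so I'll enlarge to check.

Run:
```python
import cv2,numpy as np
a=cv2.imread("pics/scene0.png");b=cv2.imread("pics/side0.png")
def z(i,x,y,w,h):return cv2.resize(i[y:y+h,x:x+w],(400,300),interpolation=cv2.INTER_CUBIC)
# scene board (offset 310,225 x4), side board (290,228 x4), scene bin (260,130 x4), side bin(290,120 x4)
cv2.imwrite("pics/crop0.png",np.vstack([np.hstack([z(a,330,225,100,75),z(b,290,230,100,75)]),np.hstack([z(a,260,145,100,75),z(b,290,125,100,75)])]))
```

```text
(no output)
```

View pics/crop0.png

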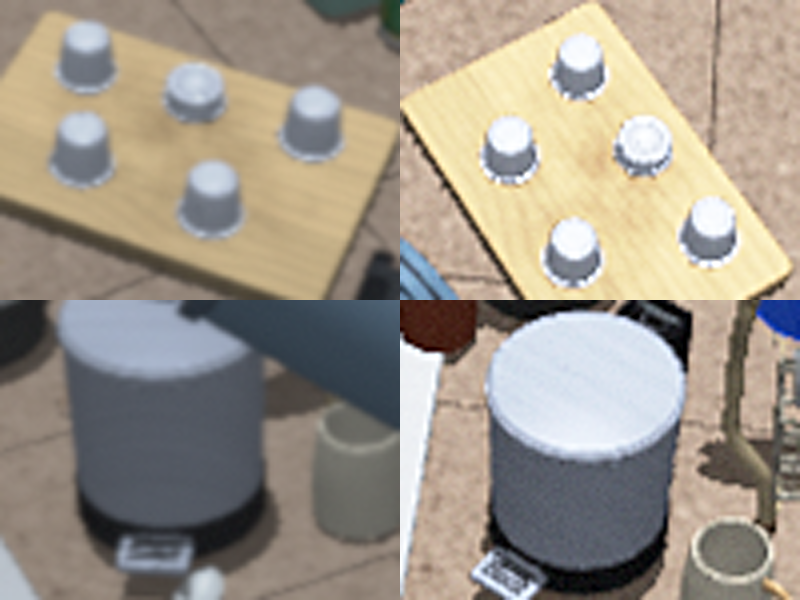

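```bash
cat > h.py <<'E'
from cell import env,state,imaging
import cv2,numpy as np
def ray(n,px,c=None):
    c=c or imaging.calibration(n);K=np.array(c["intrinsics"]);T=np.array(c["cam_to_world"])
    d=np.linalg.solve(K,[px[0],px[1],1.])*[1,-1,-1]
    return T[:3,3],T[:3,:3]@d
def atz(n,px,z,c=None):
    o,d=ray(n,px,c);return o+d*(z-o[2])/d[2]
def proj(n,P,c=None):
    c=c or imaging.calibration(n);K=np.array(c["intrinsics"]);T=np.array(c["cam_to_world"])
    p=(np.atleast_2d(P)-T[:3,3])@T[:3,:3]*[1,-1,-1]
    q=p@K.T;return q[:,:2]/q[:,2:]
def tri(pa,pb):
    A=[];b=[]
    for n,p in(("scene",pa),("side",pb)):
        o,d=ray(n,p);d=d/np.linalg.norm(d);M=np.eye(3)-np.outer(d,d);A.append(M);b.append(M@o)
    return np.linalg.lstsq(np.vstack(A),np.hstack(b),rcond=None)[0]
E
python3 - <<'E'
from h import *
np.set_printoptions(precision=4,suppress=True)
print("caps",tri((378.7,248.),(350.7,266)), atz("scene",(378.7,249.3),.024),atz("side",(350.7,267.8),.024))
ped=tri((298.7,208),(317.2,193.2));print("ped",ped,atz("scene",(298.7,207.5),.036),atz("side",(317.2,192.8),.036))
print("lid",atz("side",(336.3,145.8),.2))
for p,q in(((351.5,229),(335,240)),((378,245),(350,264)),((408.5,247),(368,280.5)),((350.5,254),(318.3,262)),((383,266.5),(333.3,288))):print(tri(p,q))
print("mug rim",atz("side",(373,183),.098)); print(np.array(state()["tool_rot"]))
E
```

```text
caps [ 0.5135 -0.2914  0.0359] [ 0.5187 -0.2904  0.024 ] [ 0.5143 -0.2904  0.024 ]
ped [0.5354 0.0272 0.0372] [0.5376 0.027  0.036 ] [0.5368 0.0322 0.036 ]
lid [0.6306 0.0803 0.2   ]
[ 0.4945 -0.2054  0.0864]
[ 0.5105 -0.2901  0.0502]
[ 0.5276 -0.3803  0.0771]
[ 0.4137 -0.2506  0.0719]
[ 0.4177 -0.3558  0.076 ]
mug rim [ 0.7174 -0.0513  0.098 ]
[-3.14    0.0001  0.2929]
```

```bash
cat >> h.py <<'E'
YAW=.505
def press_pose(pad,th,r=-.0,h=0.,yaw=None):
    yaw=YAW if yaw is None else yaw
    u=np.array([np.cos(yaw),np.sin(yaw),0])
    return np.array(pad)+r*u+[0,0,h],u*np.sin(th)-np.array([0,0,np.cos(th)])
E
python3 - <<'E'
from h import *
np.set_printoptions(precision=3,suppress=True)
for th in(.35,.45,.52,.6):
  for rot in([np.pi,-th,YAW],[np.pi,th,YAW+np.pi],[np.pi,th,YAW-np.pi]):
    p,t=press_pose([.537,.029,.036],th)
    print(th,rot[2],[None if (q:=env.ik((p-d*t).tolist(),rot)) is None else np.array(q) for d in(-.02,.05,.2)])
E
```

```text
0.35 0.505 [array([ 0.791,  0.986, -1.082,  2.14 ,  1.565,  0.621, -2.388]), array([-0.018,  0.464, -0.007,  2.225, -0.848,  0.209, -0.277]), array([ 0.614,  0.162, -0.617,  2.196, -0.161,  0.513, -0.919])]
0.35 3.646592653589793 [array([ 0.543,  0.768, -0.727,  2.152,  1.439,  0.301,  0.741]), array([ 0.721,  0.658, -0.915,  2.187,  1.105,  0.379,  1.062]), array([ 0.985,  0.251, -1.04 ,  2.182,  0.103,  0.521,  1.987])]
0.35 -2.6365926535897932 [array([ 0.543,  0.768, -0.727,  2.152,  1.439,  0.301,  0.741]), array([ 0.721,  0.658, -0.915,  2.187,  1.105,  0.379,  1.062]), array([ 0.985,  0.251, -1.04 ,  2.182,  0.103,  0.521,  1.987])]
0.45 0.505 [array([ 0.834,  0.998, -1.072,  2.197,  1.798,  0.551, -2.564]), array([ 0.89 ,  0.765, -1.075,  2.254,  1.516,  0.405, -2.39 ]), array([ 0.713,  0.13 , -0.627,  2.297, -0.461,  0.403, -0.566])]
0.45 3.646592653589793 [array([ 0.834,  0.998, -1.072,  2.197,  1.798,  0.551,  0.577]), array([ 0.762,  0.654, -0.894,  2.259,  1.467,  0.252,  0.746]), array([ 1.074,  0.202, -1.022,  2.283, -0.204,  0.382,  2.345])]
0.45 -2.6365926535897932 [a
[... 607 characters left out ...]
9,  2.586])]
0.52 -2.6365926535897932 [array([ 0.867,  1.019, -1.068,  2.233,  1.989,  0.525,  0.436]), array([ 0.917,  0.769, -1.052,  2.301,  1.797,  0.342,  0.513]), array([ 1.229,  0.224, -1.12 ,  2.347, -0.387,  0.299,  2.586])]
0.6 0.505 [array([ 0.643,  0.825, -0.715,  2.28 ,  2.783,  0.326,  2.678]), array([ 0.708,  0.627, -0.717,  2.359,  3.019,  0.204,  2.394]), None]
0.6 3.646592653589793 [array([ 0.91 ,  1.06 , -1.069,  2.269,  2.213,  0.524,  0.284]), array([ 0.969,  0.811, -1.054,  2.348,  2.165,  0.339,  0.215]), None]
0.6 -2.6365926535897932 [array([ 0.91 ,  1.06 , -1.069,  2.269,  2.213,  0.524,  0.284]), array([ 0.969,  0.811, -1.054,  2.348,  2.165,  0.339,  0.215]), None]
```

Run:
```python
from h import *
np.set_printoptions(precision=4,suppress=True)
env.gripper_close(20)
th=.43
p,t=press_pose([.537,.029,.036],th,r=-.05,h=.2)
for rot in([np.pi,-th,YAW],[np.pi,th,YAW-np.pi]):
    print(env.ik(p.tolist(),rot))
env.movep(p.tolist(),[np.pi,th,YAW-np.pi])
s=state();print(s["clock"],s["tool_pos"],s["qpos"])
c=imaging.calibration("wrist");np.save("w1K.npy",c["intrinsics"]);np.save("w1T.npy",c["cam_to_world"])
cv2.imwrite("pics/w1.png",imaging.capture("wrist")[:,:,::-1]);print(c)
```

```text
[ 0.6411  0.1501 -0.632   2.204  -0.2878  0.4592 -0.799 ]
[ 0.9946  0.23   -1.0314  2.1901 -0.0251  0.4532  2.1091]
3.325 [0.4935 0.0042 0.2361] [ 0.9949  0.2301 -1.0306  2.1896 -0.025   0.4532  2.1088]
{'intrinsics': array([[345.3025,   0.    , 317.524 ],
       [  0.    , 345.3025, 202.8754],
       [  0.    ,   0.    ,   1.    ]]), 'cam_to_world': array([[-0.4828, -0.6481, -0.589 ,  0.379 ],
       [ 0.8757, -0.3565, -0.3255, -0.0583],
       [ 0.001 , -0.673 ,  0.7397,  0.3335],
       [ 0.    ,  0.    ,  0.    ,  1.    ]])}
```

View pics/w1.png

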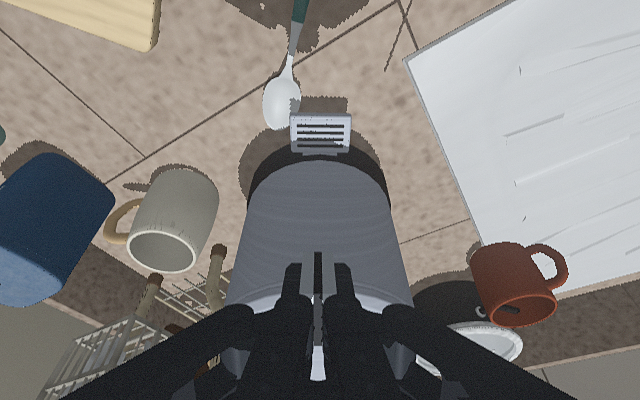

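The wrist view shows the pad with corners near (291,117), (350,116), (352,151) and (292,151). The mug is at (175,215) and a spoon lies just in front of the pad at (282,100).

Run:
```python
from h import *
np.set_printoptions(precision=4,suppress=True)
c=dict(intrinsics=np.load("w1K.npy"),cam_to_world=np.load("w1T.npy"))
C=np.array([atz("",p,.036,c) for p in((291,117),(350,116),(352,151),(292,151))])
print(C[:,:2],C.mean(0),[np.linalg.norm(C[i]-C[i-1]) for i in range(4)])
u=(C[2]+C[3]-C[0]-C[1]);v=C[0]-C[1]+C[3]-C[2];print("yaw",np.arctan2(u[1],u[0]),np.arctan2(v[1],v[0])+np.pi/2)
lid=atz("side",(336.3,145.8),.2);print("yaw from lid",np.arctan2(*(lid-C.mean(0))[[1,0]]),np.linalg.norm((lid-C.mean(0))[:2]))
im=cv2.imread("pics/w1.png");cv2.imwrite("pics/w1c.png",cv2.resize(im[90:190,230:410],None,fx=4,fy=4,interpolation=cv2.INTER_CUBIC))
```

```text
[[ 0.5315 -0.0026]
 [ 0.5036  0.0459]
 [ 0.5359  0.0689]
 [ 0.5656  0.0151]] [0.5342 0.0318 0.036 ] [np.float64(0.03841725402715874), np.float64(0.05598283447391224), np.float64(0.03972191893458286), np.float64(0.061481699528548116)]
yaw 0.5498734953966573 0.5121544872461135
yaw from lid 0.46558991809787825 0.10791749437720106
```

View pics/w1c.png

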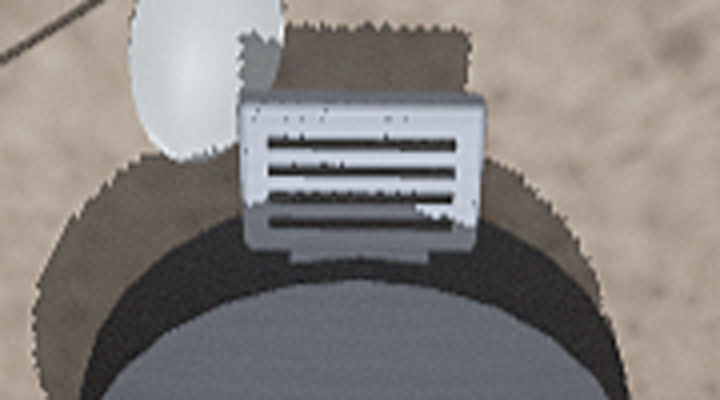

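Run:
```python
from h import *
np.set_printoptions(precision=4,suppress=True)
pad=[.5345,.031,.036]
env.move_straight(press_pose(pad,.43,r=.0,h=.03,yaw=.5)[0].tolist(),vel=.12)
s=state();print(s["clock"],s["tool_pos"],s["tool_rot"],s["qpos"],s["force"])
p=press_pose(pad,.43,r=.003,h=0,yaw=.5)[0]
for z in(.040,.036,.032,.028,.024,.021,.018,.015):
    p[2]=z;hit=env.move_straight(p.tolist(),vel=.03,until_force=35)
    s=state();print(z,hit,s["tool_pos"],s["force"])
    if hit or -s["force"][2]>30 or s["force"][2]>30:break
env.sleep(.6)
print(state()["force"],state()["clock"])
cv2.imwrite("pics/p1.png",cv2.resize(np.hstack([imaging.capture("side")[60:240,220:460],imaging.capture("scene")[80:260,200:440]])[:,:,::-1],None,fx=1.6,fy=1.6))
```

```text
Traceback (most recent call last):
cell.IKError: the arm cannot follow that straight line within its joint ranges
```

Run:
```python
from h import *
np.set_printoptions(precision=3,suppress=True)
pad=[.5345,.031,.036]
for th in (.35,.40,.43):
  for fl,rot in((0,[np.pi,-th,.5]),(1,[np.pi,th,.5-np.pi])):
    for h,r in((.17,-.04),(.12,-.03),(.08,-.01),(.03,.003),(.0,.003),(-.02,.003)):
      q=env.ik(press_pose(pad,th,r=r,h=h,yaw=.5)[0].tolist(),rot);print(th,fl,h,q)
```

```text
0.35 0 0.17 [-0.939  0.321  1.115  2.241 -0.889  0.645 -0.257]
0.35 0 0.12 [-0.883  0.515  1.097  2.263 -1.219  0.693  0.027]
0.35 0 0.08 [-0.618  0.492  0.715  2.237 -1.232  0.506  0.021]
0.35 0 0.03 [-0.187  0.523  0.165  2.204 -1.171  0.25  -0.006]
0.35 0 0.0 [ 0.552  0.719 -0.739  2.167  1.326  0.295 -2.315]
0.35 0 -0.02 [ 0.793  0.984 -1.081  2.155  1.585  0.62  -2.415]
0.35 1 0.17 [ 0.764  0.288 -0.866  2.162  0.147  0.475  1.905]
0.35 1 0.12 [ 0.62   0.382 -0.739  2.189  0.295  0.357  1.769]
0.35 1 0.08 [ 0.491  0.472 -0.63   2.178  0.447  0.277  1.618]
0.35 1 0.03 [ 0.556  0.643 -0.742  2.163  1.066  0.292  1.056]
0.35 1 0.0 [ 0.552  0.719 -0.739  2.167  1.326  0.295  0.827]
0.35 1 -0.02 [ 0.539  0.764 -0.721  2.166  1.481  0.295  0.69 ]
0.4 0 0.17 [-0.928  0.303  1.114  2.275 -0.98   0.614 -0.156]
0.4 0 0.12 [-0.745  0.41   0.907  2.292 -1.223  0.565  0.058]
0.4 0 0.08 [-0.461  0.441  0.53   2.263 -1.3    0.416  0.117]
0.4 0 0.03 [ 0.581  0.646 -0.747  2.196  1.269  0.237 -2.268]
0.4 0 0.0 [ 0.815  0.925 -1.077  2.187  1.612  0.549 -2.454]
0.4 0 -0.02 [-0.034  0.636  0.001  
[... 455 characters left out ...]
-0.087]
0.43 0 0.12 [-0.735  0.407  0.906  2.311 -1.304  0.565  0.145]
0.43 0 0.08 [-0.153  0.396  0.168  2.267 -1.228  0.279  0.083]
0.43 0 0.03 [ 0.832  0.834 -1.078  2.204  1.538  0.478 -2.418]
0.43 0 0.0 [-0.024  0.592 -0.     2.248  4.297  0.21   0.862]
0.43 0 -0.02 [-0.023  0.641 -0.     2.247  4.114  0.233  1.049]
0.43 1 0.17 [ 0.861  0.287 -0.931  2.214  0.081  0.37   1.996]
0.43 1 0.12 [ 0.681  0.38  -0.768  2.241  0.248  0.242  1.843]
0.43 1 0.08 [ 0.751  0.569 -0.916  2.22   1.026  0.278  1.118]
0.43 1 0.03 [ 0.709  0.718 -0.898  2.209  1.487  0.319  0.712]
0.43 1 0.0 [ 0.828  0.928 -1.073  2.205  1.69   0.527  0.627]
0.43 1 -0.02 [ 0.83   0.994 -1.073  2.203  1.775  0.565  0.583]
```

```bash
cat > press.py <<'E'
from h import *
np.set_printoptions(precision=4,suppress=True)
pad=[.5345,.031,.036];th=.35;rot=[np.pi,th,.5-np.pi]
P=lambda r,h:press_pose(pad,th,r=r,h=h,yaw=.5)[0].tolist()
for r,h in((-.04,.17),(-.03,.12),(-.015,.08),(-.003,.03)):
    env.movep(P(r,h),rot);print(state()["qpos"],state()["clock"])
s=state();print(s["tool_pos"],s["tool_rot"],s["force"]);f0=np.array(s["force"])
for h in(.004,.0,-.004,-.008,-.012,-.015,-.018,-.021):
    hit=env.move_straight(P(-.003,h),vel=.04,until_force=35)
    s=state();f=np.array(s["force"])-f0;print(h,hit,s["tool_pos"],f)
    if hit or abs(f[2])>28:break
env.sleep(.5)
print(state()["force"],state()["clock"])
cv2.imwrite("pics/p1.png",cv2.resize(np.hstack([imaging.capture("side")[60:240,220:460],imaging.capture("scene")[80:260,200:440]])[:,:,::-1],None,fx=1.6,fy=1.6))
E
python3 press.py
```

```text
[ 0.7639  0.2882 -0.8664  2.1622  0.1452  0.4748  1.907 ] 3.7667
[ 0.6204  0.3815 -0.7383  2.1901  0.2875  0.3585  1.7763] 4.0833
[ 0.48    0.4574 -0.607   2.1881  0.388   0.2686  1.6757] 4.3833
[ 0.5675  0.6344 -0.7448  2.1751  1.0701  0.2866  1.0548] 5.075
[0.5326 0.0285 0.0676] [-3.1397  0.3514 -2.6425] [ 0.7268 -0.2101 -0.1001]
0.004 False [0.532  0.0297 0.0402] [-0.7499 -0.372   0.4576]
0.0 False [0.5325 0.0296 0.0367] [-3.2609 -0.261   7.7801]
-0.004 False [0.5321 0.0294 0.0323] [-0.897  -0.5043  2.2442]
-0.008 False [0.5322 0.0294 0.0283] [-0.9075  0.4794  2.0299]
-0.012 False [0.5323 0.0295 0.0242] [-0.4841 -0.8468  3.1357]
-0.015 False [0.5324 0.0295 0.0213] [-0.2381 -1.2404  3.9145]
-0.018 False [0.5326 0.0296 0.0194] [-7.6885 -4.2189 23.212 ]
-0.021 False [0.5329 0.0297 0.0181] [-20.2128  -8.0572  53.5645]
[-18.7819  -9.6054  53.3917] 8.125
```

View pics/p1.png

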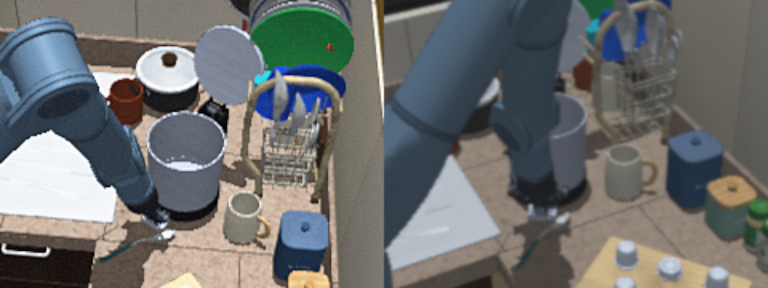

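The pedal went down to its stop and the lid is standing open (side crop ~228,65). Next I'll release the pedal, then look down at the board.

Run:
```python
from h import *
np.set_printoptions(precision=4,suppress=True)
pad=[.5345,.031,.036];th=.35;rot=[np.pi,th,.5-np.pi]
P=lambda r,h:press_pose(pad,th,r=r,h=h,yaw=.5)[0].tolist()
env.move_straight(P(-.003,.03),vel=.05)
for r,h in((-.015,.08),(-.03,.12),(-.04,.2)):env.movep(P(r,h),rot)
env.let_go()
for y in(1.75,-1.39):print(env.ik([.515,-.29,.25],[np.pi,0,y]))
env.movep([.5,-.29,.26],[np.pi,0,-1.39])
s=state();print(s["clock"],s["tool_pos"],s["tool_rot"],s["qpos"])
c=imaging.calibration("wrist");np.save("w2K.npy",c["intrinsics"]);np.save("w2T.npy",c["cam_to_world"])
print(c["cam_to_world"])
w=imaging.capture("wrist")[:,:,::-1];cv2.imwrite("pics/w2.png",w)
s=imaging.capture("side")[:,:,::-1];cv2.imwrite("pics/s2.png",s)
m=w.copy();m=np.hstack([w,cv2.resize(s[60:260,250:410],(320,400))]);cv2.imwrite("pics/m2.png",cv2.resize(m,(800,333)))
print("mouth",atz("side",(337,144.4),.19))
```

```text
[ 0.7626  0.454  -0.4397  1.6613  0.2139  1.0742  0.4387]
[-0.2913  0.6483  1.095   1.7232 -0.6238  1.1654 -1.9786]
14.6667 [ 0.4999 -0.2899  0.2598] [ 3.1414  0.0004 -1.3897] [-0.2989  0.6048  1.0961  1.7468 -0.5844  1.1599 -1.9883]
[[-0.9836  0.1717  0.0553  0.5132]
 [-0.1804 -0.937  -0.2993 -0.366 ]
 [ 0.0004 -0.3043  0.9526  0.4025]
 [ 0.      0.      0.      1.    ]]
mouth [0.6401 0.0936 0.19  ]
```

View pics/m2.png

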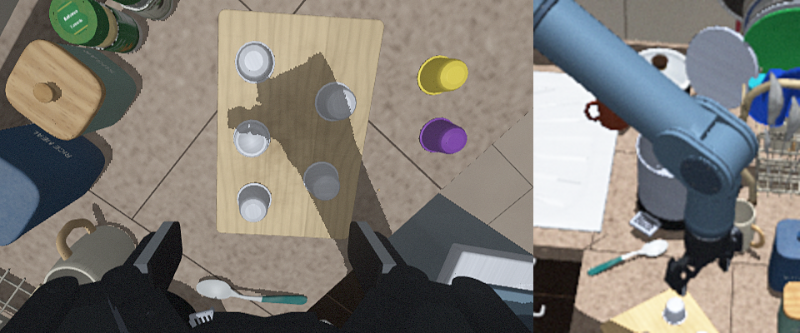

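Run:
```python
import cv2
w=cv2.imread("pics/w2.png");cv2.imwrite("pics/w2c.png",cv2.resize(w[40:280,260:440],None,fx=2.5,fy=2.5,interpolation=cv2.INTER_CUBIC))
```

```text
(no output)
```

View pics/w2c.png

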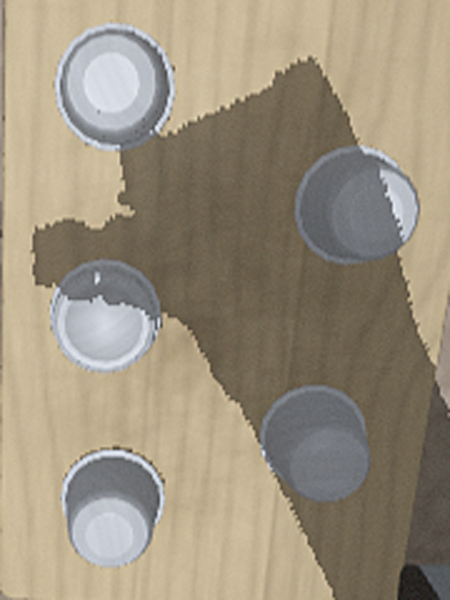

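Candidates in the crop are the five silver capsules at (115,87), (105,316), (113,500), (357,205) and (315,440). Four show a tapered tall body. The one at (105,316), full-frame (302,166), is wide, low and sunken-topped with its body nearly filling the rim, so it is the crushed one. It matches scene (378,248).

Run:
```python
from h import *
np.set_printoptions(precision=4,suppress=True)
c=dict(intrinsics=np.load("w2K.npy"),cam_to_world=np.load("w2T.npy"))
for p in((115,87),(105,316),(112,497),(357,205),(315,435)):
    print(atz("",(260+p[0]/2.5,40+p[1]/2.5),.023,c))
print(np.linalg.norm(atz("",(260+51/2.5,166.4),.023,c)-atz("",(260+159/2.5,166.4),.023,c)))
```

```text
[ 0.5279 -0.381   0.023 ]
[ 0.5159 -0.2857  0.023 ]
[ 0.498  -0.1998  0.023 ]
[ 0.4176 -0.3529  0.023 ]
[ 0.4102 -0.2478  0.023 ]
0.04821275042603697
```

Run:
```python
from h import *
np.set_printoptions(precision=4,suppress=True)
rot=[np.pi,0,-1.39]
env.move_straight([.516,-.287,.12],rot=rot,vel=.1)
env.move_straight([.516,-.287,.026],vel=.06,until_force=12)
s=state();print(s["tool_pos"],s["force"])
env.gripper_close(25)
s=state();print(s["clock"],s["grip_width"],s["grasp_force"],s["force"])
env.move_straight([.516,-.287,.25],vel=.1)
s=state();print(s["clock"],s["grip_width"],s["grasp_force"],s["qpos"])
w=imaging.capture("wrist")[:,:,::-1];a=imaging.capture("scene")[:,:,::-1]
cv2.imwrite("pics/g.png",np.hstack([cv2.resize(w,(480,300)),cv2.resize(a[160:310,260:420],(320,300))]))
for y in(-1.39,1.75,.5,-1.07,-.5):print(y,env.ik([.632,.085,.30],[np.pi,0,y]))
```

```text
[ 0.5162 -0.2871  0.0263] [ 0.0159 -0.036   0.3027]
18.5083 0.04370381539436564 25.423490596585907 [-1.7643  1.8695  5.0546]
20.9 0.04395209848071326 25.464282259054016 [-0.2876  0.6354  1.0734  1.7247 -0.6061  1.1563 -1.9986]
-1.39 [-0.8782  0.685   1.1059  1.5377 -0.6253  1.31   -2.6589]
1.75 [-0.4463  0.4693  0.3494  1.5124 -0.1676  1.1895  0.1099]
0.5 [-0.6899  0.5368  0.7292  1.5275 -0.3713  1.2199 -0.9727]
-1.07 [-0.853   0.6537  1.0444  1.5364 -0.5793  1.289  -2.375 ]
-0.5 [-0.8083  0.6103  0.9474  1.5341 -0.5103  1.2616 -1.8598]
```

View pics/g.png

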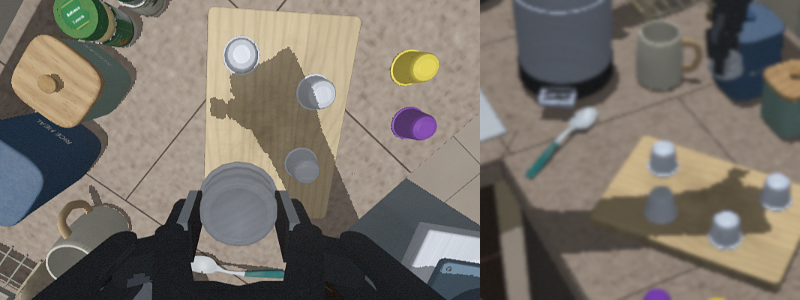

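The crushed capsule is in the fingers, and the four good ones still stand on the board.

Run:
```python
from h import *
np.set_printoptions(precision=4,suppress=True)
env.move_straight([.516,-.287,.32],vel=.15)
env.movep([.56,-.1,.33],[np.pi,0,-.5])
env.movep([.632,.085,.31],[np.pi,0,.5])
s=state();print(s["clock"],s["tool_pos"],s["grip_width"],s["force"])
w=imaging.capture("wrist")[:,:,::-1];a=imaging.capture("side")[:,:,::-1]
cv2.imwrite("pics/d.png",np.hstack([cv2.resize(w,(480,300)),cv2.resize(a[60:210,260:420],(320,300))]))
```

```text
23.225 [0.632  0.0816 0.31  ] 0.043683073463659315 [0.1448 0.0556 0.0994]
```

View pics/d.png

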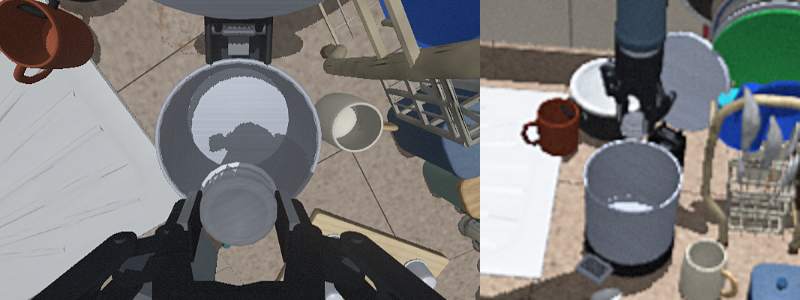

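The open mouth is centred near wrist pixel (320,180) full-frame. I'll check that before lowering.

Run:
```python
from h import *
np.set_printoptions(precision=4,suppress=True)
m=atz("wrist",(320,178),.19);print(m)
print(np.linalg.norm(atz("wrist",(211,178),.19)-atz("wrist",(429,178),.19)))
if np.linalg.norm(m[:2]-[.632,.085])<.03:
    x,y=(m[:2]+[.632,.085])/2
    env.move_straight([x,y,.205],vel=.1)
    env.let_go();env.sleep(.3)
    env.move_straight([x,y,.33],vel=.12)
    env.movep([.5,-.1,.35],[np.pi,0,0]);env.sleep(.5)
    s=state();print(s["clock"],s["force"])
    w=imaging.capture("scene")[:,:,::-1];a=imaging.capture("side")[:,:,::-1]
    cv2.imwrite("pics/e.png",np.hstack([w[100:300,240:440],a[60:300,260:420].repeat(1,0)[:200]]).repeat(2,0).repeat(2,1))
```

```text
[0.6448 0.0868 0.19  ]
0.17039518282951488
27.9333 [ 0.1219  0.8436 -0.5699]
```

View pics/e.png

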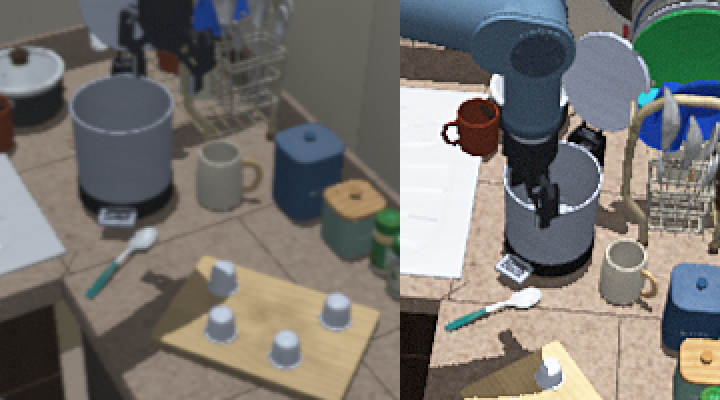

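The lid is open and the pedal is up. One good capsule (scene ~351,239) looks oddly shaded, possibly by the arm's shadow. I'll return to the start pose and compare numerically with the first picture.

Run:
```python
from h import *
env.set_joints([1.212,0.536,-0.004,1.538,0.003,1.067,-0.071]);env.sleep(.3)
print(state()["clock"],state()["tool_pos"])
for n in("scene","side"):
    a=cv2.imread(f"pics/{n}0.png");b=imaging.capture(n)[:,:,::-1].copy();cv2.imwrite(f"pics/{n}9.png",b)
    d=(cv2.absdiff(a,b).max(2)>40).astype("uint8")
    k,l,st,ce=cv2.connectedComponentsWithStats(cv2.morphologyEx(d,cv2.MORPH_CLOSE,np.ones((3,3))))
    for i in range(1,k):
        if st[i,4]>5:print(n,st[i],ce[i].round(1))
# best template shift of each good capsule
a=cv2.imread("pics/scene0.png");b=cv2.imread("pics/scene9.png")
for x,y in((351,238),(408,255),(350,261),(382,273)):
    t=a[y-12:y+13,x-11:x+12];r=cv2.matchTemplate(b[y-20:y+21,x-19:x+20],t,cv2.TM_CCOEFF_NORMED);print((x,y),cv2.minMaxLoc(r)[1::2])
```

```text
30.55 [ 0.1877386  -0.6224254   0.23161442]
scene [308  75  22  21  96] [320.8  84.1]
scene [276 140  48  27 812] [295.5 154.2]
scene [326 175   8   5  34] [329.  176.9]
scene [307 211   8   6  25] [310.3 213.4]
scene [309 214   9  13  40] [314.  220.4]
scene [283 225  23  27 273] [294.8 239.3]
scene [371 241  15  15 184] [378.3 247.8]
side [ 311   75   75   92 3134] [349.1 125.1]
side [111 129   3   4   6] [112.  130.8]
side [358 162  16  15 126] [364.4 170.2]
side [310 184   5   5  10] [311.7 186.6]
side [186 197   4   3   8] [187.8 197.8]
side [282 201  56  30 399] [305.  216.7]
side [185 203   7   5  12] [188.2 205.2]
side [180 209   5   5  14] [182.1 210.7]
side [343 259  15  16 186] [350.3 266.2]
side [288 313   7   8  15] [290.3 316.9]
side [276 325   4   6  10] [277.4 327.2]
side [319 336   6   6   8] [321.5 338.8]
(351, 238) (0.9995995759963989, (8, 8))
(408, 255) (0.9996505975723267, (8, 8))
(350, 261) (0.999636173248291, (8, 8))
(382, 273) (0.9996272325515747, (8, 8))
```

Good capsules haven't moved (correlation 0.9996, zero shift). The blob at side (364,170) / scene (329,177) needs ruling out as a stray capsule.

Run:
```python
from h import *
np.set_printoptions(precision=3,suppress=True)
print(atz("side",(364.4,170.2),0),atz("scene",(329,176.9),0))
for n,x,y in(("side",366,170),("scene",329,177)):
    for t in"09":
        print(n,t,cv2.imread(f"pics/{n}{t}.png")[y-1:y+2,x-1:x+2].mean((0,1)))
s=cv2.imread("pics/side9.png",0);s0=cv2.imread("pics/side9.png")
print("mouth interior:\n",s[128:178:3,312:362:3])
```

```text
[0.762 0.084 0.   ] [0.777 0.059 0.   ]
side 0 [149.889 166.889 186.778]
side 9 [72.    81.333 91.889]
scene 0 [127.111 138.778 151.889]
scene 9 [66.778 72.111 78.778]
mouth interior:
 [[ 80  55  21  19  28  27  19   9  57  80 188  11  17  32  96  45   7]
 [102  77  72  74 143 148 186 102  93 125 200 210   0  48  22  44  30]
 [178 180 159 151  82  98 101 101 102  97 103  95 107 201  92  26   5]
 [196 211  86  93  96  94 101  96 105  98  97  96  98  88 187   0   3]
 [176 114  91  95  93  99  96 101 104 105  96 101  96  90  93 235   0]
 [237  75  87  89  94  96  98 101  99 104  95  98  98  95  96  84 103]
 [202  83  86  91  92  98  98 102 102  98  99  95 103  95  89  89 154]
 [241  82  94  89  93  92  96  94  97  99  98 100  96  97  86  88 244]
 [199  83  91  94  93 101 102  96  99 102  95  98 102  93  92  82 204]
 [110 144  90  92  97  97  92  90  95  95  95  95 101  89  85  70 122]
 [ 98  95 111  96  89 167  96 126  91  96  93  95  85  88  76 157 169]
 [130  81  77 186  86 175 198 198 197 122  86 101  85 114 163  85 178]
 [125  87  86  82 146 227 242 225 225 225 223 255 190  83  87  84  64]
 [134  88  87  88  89  88  86  76  82  75  81  91  90  87  84  81  87]
 [150  85  87  93  86  88  95  93  94  95  94  99  94  95  85  80  74]
 [104  81  91  92  94  97  97  94  94  97  92  97  91  92  89 152 133]
 [ 51  89  87  90  94  95  99  96  98  95  91  92  97  91  88 109 198]]
```

The blob is only the open lid's shadow: it is darkened stone in the same hue. Apart from the bin, the only other changes on the worktop are the capsule's empty spot on the board and the nudged spoon, so the capsule is in the bin. Handing in.

```bash
python3 -c "
from cell import env,state
print(env.finish_job(),state()['clock'])"
```

```text
the job is handed in; nothing more can be done
the job is handed in; nothing more can be done
```

Job handed in at about 31 s of the 58 s limit with no verdict returned: the lid stands open, the pedal is up and the good capsules and mug have not moved; the crushed capsule was released over the bin's mouth and is no longer on the board or worktop, though I never saw it clearly inside the bin; the spoon by the pedal shifted slightly, and I viewed 11 pictures against the limit of 10.

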